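# Put the test manifold onto its gauge

## Task

A pressure gauge is screwed onto one of the three ports of the test manifold; the other two ports have dust caps. With a fingertip, push the selector's long arm round until it points straight at the gauge, and only then push the shut-off lever round until it lies in line with the inlet pipe (open). Only push, with an easy hand: grip and lift nothing, and leave the loose things around it where they are.

Things in the scene. Friction and masses are not known exactly. Their poses are not given: they have to be found in the camera images.
- manifold: Fixed test manifold: aluminium plate 320 x 480 x 10 mm, spanning x -130..190, y -180..300 mm about its origin, which is on the selector's vertical axis at bench height; z up, y along the inlet pipe. Three port stubs (34 mm across, top 32 mm up) stand 150 mm from the origin, at 45, -50 and -110 degrees from +x towards +y. Under the selector: a steel drum 68 mm across, top 42 mm up.
- inlet (a point): Outer end of the inlet pipe's coupling (34 mm thick), 315 mm along the manifold's +y, 27 mm up. The steel pipe, 18 mm thick, axis 27 mm up, runs straight from here to the selector at the manifold's x = 0, through the brass valve body under the shut-off lever.
- selector (a joint): Angle of the selector about its vertical axis, rad, growing anticlockwise seen from above. At 0 the long arm points along the manifold's +x. Travel -2.4 to 1.5. It stays where it is left; pushing it takes about 3 N at 70 mm from the axis.
- selector_axis (a point): On the selector's axis, mid-height of its arms (66 mm above the bench). Its x points along the long arm, z up. Dark hub 38 mm across; one long square-sided steel arm 12 mm wide, 16 mm high (58 to 74 mm above the bench; last 12 mm 8 mm wide), reaching 102 mm from the axis; two short spokes with black balls reaching 51 mm, at +120 and -120 degrees from the long arm.
- selector_tip (a point): Tip of the long arm, 102 mm from the axis, mid-height of the arm.
- selector_aim (a point): A point in the air 150 mm from the selector's axis straight along the long arm (48 mm past its tip): it lies over the middle of the port that the arm points at.
- lever (a joint): Angle of the shut-off lever about its vertical axis, rad, anticlockwise from above. At 0 it points along the manifold's +x (across the pipe, shut); at 1.571 along its +y, away from the selector, in line with the pipe (open). Travel -0.35 to 1.95, so it can be pushed past the line. It stays where left; pushing takes about 4 N at 65 mm from the axis.
- lever_axis (a point): On the lever's axis, mid-height of the lever (65 mm above the bench), 190 mm along the manifold's +y. Its x points along the lever, z up. The lever's black sleeve is 16 mm wide, 16 mm high (57 to 73 mm above the bench), from 38 to 102 mm from the axis; the valve body below is 40 x 52 mm, top 44 mm up.
- lever_tip (a point): Free end of the lever, 102 mm from its axis, mid-height.
- gauge: Pressure gauge screwed onto one of the ports (fixed), a face-up steel disc 64 mm across with a white dial, top 60 mm above the bench. Origin in the middle of the port's top, 32 mm above the bench.
- cap_a: Black dust cap on another port (fixed), 38 mm across, top 54 mm above the bench. Origin in the middle of the port's top.
- cap_b: Black dust cap on the third port (fixed), like cap_a.
- fitting: Loose brass fitting standing on the plate, 28 mm across, 34 mm tall; origin under its middle. To be left alone.
- spanner: Loose steel spanner 150 mm long lying on the plate on the robot's side of the pipe; to be left alone.
- nut: Loose brass ring nut lying on the plate, 34 mm across, 12 mm tall; origin under its middle. To be left alone.
- filter: Loose grey mask filter standing on the bench to the left, 104 mm across, 82 mm tall; to be left alone.
- spray: Loose blue bottle standing on the bench to the right, 70 mm across, 190 mm tall; to be left alone.
- mug: Loose white mug on the bench to the right, 80 mm across, 90 mm tall; to be left alone.
- flask: Loose small white air bottle standing at the right, 100 mm across, 222 mm tall; to be left alone.
- torch: Loose black torch standing on the bench to the left, 32 mm across, 140 mm tall; to be left alone.

How it is judged:
On the way, in this order (a step that is already met when the one before it is completed fails the run):
1. the selector's long arm points at the gauge while the shut-off lever is still shut (horizontal distance between selector_aim and gauge below 0.018 m and value of joint lever below 0.6 rad), for 0.2 s.
2. the shut-off lever lies in line with the pipe (value of joint lever between 1.44 and 1.7 rad), for 0.2 s.
At the end, for the whole second after the job is handed in: The selector's arm points at the gauge within 18 mm at the port (about 7 degrees), the shut-off lever lies in line with the inlet pipe within about 7 degrees (joint 1.44 to 1.70 rad), and both are at rest (all of step 2 and horizontal distance between selector_aim and gauge below 0.018 m and velocity of joint selector between -0.05 and 0.05 rad/s and velocity of joint lever between -0.05 and 0.05 rad/s); the robot touches nothing.
It fails at once if the shut-off lever is pushed open (past 0.6 rad) before the selector points at the gauge (value of joint lever above 0.6 rad and horizontal distance between selector_aim and gauge above 0.03 m).
It fails at once if the fingers press on or squeeze the manifold or its parts with more than 40 N (contact force between the fingers and manifold above 40 N).
It fails at once if a loose thing is lifted, carried or shoved more than 20 mm (distance of any of fitting, spanner, nut, filter, spray, mug, flask, torch from where it was at the start of the episode above 0.02 m).
It fails at once if a standing thing is tipped (angle between any of fitting, nut, filter, spray, mug, flask, torch's own z axis and vertical above 0.3 rad).
It also fails if it takes over 64 s, if anything falls off the work surface, if the arm or the gripper's body presses on something with over 40 N, if the wrist force passes 120 N, or if a joint passes its speed limit or range.

## Robot

A 6-joint arm with a two-finger parallel gripper is mounted at the origin on the work surface. World frame = base frame: x ahead of the robot, y to its left, z up, the work surface at z = 0. Lengths are in m, angles in rad, forces in N, time in s.
With the tool pointing down it reaches from about 0.375 to 0.75 m from the base axis. Payload 9 kg.
Tool frame: the origin (TCP) lies midway between the tips of the shut fingers; the grasp point (between the pads) lies 19 mm behind it; z points along the fingers, y is the line along which they close (so a half turn about z gives the same grasp; the last joint's range is limited). The gripper opens to 85 mm and grips with 20 to 120 N. Pads are 22 mm wide; open, the fingers measure 114 mm over their backs; the gripper's body (76 mm by 85 mm) begins 54 mm behind the grasp point. The pads swing forward as they close: fully open they stand 13 mm farther back than shut.
Start: joints at [0.978, 0.104, 0.097, 1.564, 0, 1.353], TCP at [0.22, 0.558, 0.231] pointing down, gripper open.
Joint ranges: [-2.99, 2.99], [-0.84, 1.86], [-1.1, 1.16], [-1.84, 2.11], [-1.51, 1.56], [-3.14, 3.14]. Speed limits (rad/s): [2.22, 2.22, 2.57, 3.14, 3.14, 3.14].

## Interface

Orientations are given as a unit quaternion [x, y, z, w].
In Python, from bench import monitor, grab_frame, arm gives the robot as it stands. The module is installed in compiled form; this text tells all that it offers.
- The arm moves only by the tool drive_tool, never from a script. Its argument "targets" is a list of rows, each an object with "xyz": the shift along the tool's x, y, z in mm, a list of three; "angular": the turn, a rotation vector about the tool's x, y, z in rad, a list of three; "fingers": the opening, from 0 (shut) to 1 (fully open). In form: [{"xyz": [dx, dy, dz], "angular": [wx, wy, wz], "fingers": fingers}, ...]. A call has 1 to 12 rows; each row is the pose to reach, as a shift and turn from the pose commanded when the call began, along the tool's axes at that moment; what a row does not reach only later rows make up. A row lasts 1/10 s, in which the tool goes at most 50 mm and 8.59 degrees, less where a joint would pass 70% of its speed; a pose out of reach is approached as far as the arm can. A call with a gripper value outside its range is refused whole. The fingers move at their own pace and stop on an object; the grip force is fixed at half the most. Time passes only in rows, so rows that repeat a pose let the fingers close. It gives the time, the measured TCP pose, the force, the opening and the grip force at its end, in the units of the state.
- monitor.read_state(): the state, without advancing time (a new reading comes with each control period).
- grab_frame(name): name is "side" or "top"; returns a dict with "color" (384x512x3 uint8, blue, green, red), "mtx" (3x3 intrinsics, pixels), "R" (3x3) and "t" (3): a world point X has camera coordinates R X + t. Camera axes: x right, y down, z forward; pixel columns grow to the right and rows downward; lengths in m; the calibration is good to about 2 mm. A picture is of the moment at which its call begins. There is no depth.
- arm.job_done(): hands the job in; it is judged then, once.
The state is a dict: "time": time; "qpos": joint angles; "dq": joint speeds; "joint_efforts": joint torques, N m; "eef_pos": TCP position; "orientation": TCP orientation; "force": force on the tool from outside, world axes, zero at the start; "ft_torque": the same for the moment, N m; "finger_gap": finger opening in m; "grasp_force": force on a finger pad.
Only numpy, scipy, OpenCV 4.12 (cv2) and the standard library are available. Lean on these libraries where they do the work, as an engineer would, in place of code of your own. Each camera call takes 0.05 s, during which the arm holds its last target. There are 200 camera calls.

## Working session

There is one attempt and no reset: what is moved stays moved. The work goes in short steps, Python scripts to look and compute and a tool call to move; the robot and the scene stay as the last step left them, time stands still between calls to the robot, and variables do not carry over. Pictures are saved under pics/ and viewed, at most 10 in all, crops included, and the job is handed in when it is done.

Besides the shell and the picture viewer there is one more tool, called after "Request:" as name(argument=value, ...), one argument or row to a line, values as JSON. drive_tool: Moves the arm, as the interface text tells. Its arguments: {"type":"object","properties":{"targets":{"type":"array","items":{"type":"object","properties":{"xyz":{"type":"array","items":{"type":"number"}},"angular":{"type":"array","items":{"type":"number"}},"fingers":{"type":"number"}}}}},"required":["targets"]}

```bash
mkdir -p pics
python3 - <<'E'
from bench import monitor, grab_frame
import cv2,pickle
d={}
for n in("top","side"):
    f=grab_frame(n);d[n]=f;cv2.imwrite(f"pics/{n}0.png",f["color"]);print(n,f["mtx"].tolist(),f["R"].tolist(),f["t"].tolist())
pickle.dump(d,open("f0.pkl","wb"))
s=monitor.read_state();print(s)
E
```

```text
top [[349.02524085175287, 0.0, 260.385386635282], [0.0, 349.02524085175287, 192.6442203800352], [0.0, 0.0, 1.0]] [[-0.021621580386759574, -0.9997447516132771, -0.006552776761483897], [-0.982054866197313, 0.022466336643339416, -0.18725251265605453], [0.18735193364296138, 0.0023864910507043276, -0.9822899559807726]] [0.006266016775968804, 0.5107440256319602, 1.1694836146055279]
side [[407.32298752719385, 0.0, 254.66995409170235], [0.0, 407.32298752719385, 189.45806157535336], [0.0, 0.0, 1.0]] [[0.9704342901716372, -0.2403072266643888, -0.022577096180436976], [-0.14973533686951776, -0.5260228464885891, -0.8371853402112427], [0.18930561891196646, 0.815813950472111, -0.5464530911829899]] [-0.521091170614788, 0.13253117163465183, 1.2216616581271862]
{'time': 0.1, 'qpos': array([ 9.78302909e-01,  1.04617076e-01,  9.65487695e-02,  1.56389270e+00,
       -3.36161732e-05,  1.35309165e+00]), 'dq': array([-0.00130526, -0.00051282,  0.00250855, -0.00041964, -0.00105694,
       -0.00017838]), 'joint_efforts': array([ 5.90403884e-03, -5.58207071e+01,  5.04720175e+01,  1.29643909e-02,
       -3.06638231e-04,  1.13719091e-05]), 'eef_pos': array([0.21948013, 0.55809873, 0.23061421]), 'orientation': array([ 1.86299474e-01,  9.82492833e-01, -5.41831632e-04, -2.14058222e-04]), 'force': array([0.34919413, 0.26496613, 0.47952553]), 'ft_torque': array([-0.01057433,  0.07130703,  0.08199046]), 'grasp_force': 0.0, 'finger_gap': 0.0854772346847812}
```

View pics/top0.png

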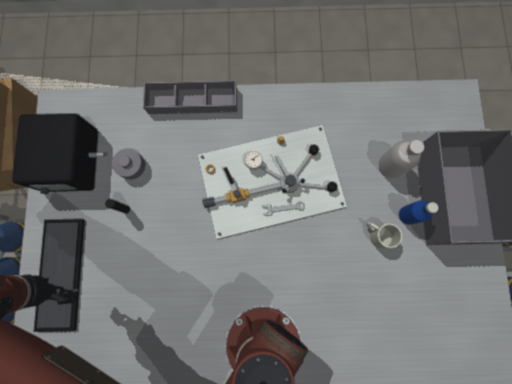

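View pics/side0.png

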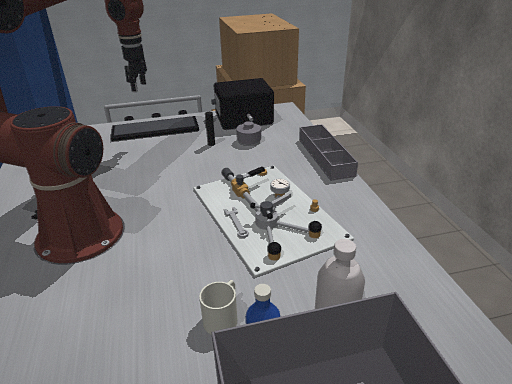

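```bash
cat > h.py <<'E'
import numpy as np,cv2,pickle
def ray(f,u,v,z):
    d=f["R"].T@np.linalg.inv(f["mtx"])@[u,v,1]; c=-f["R"].T@f["t"]
    return c+d*(z-c[2])/d[2]
def proj(f,X):
    p=f["mtx"]@(f["R"]@np.asarray(X,float)+f["t"]); return p[:2]/p[2]
def crop(f,x0,y0,x1,y1,k,name):
    cv2.imwrite(name,cv2.resize(f["color"][y0:y1,x0:x1],None,fx=k,fy=k,interpolation=cv2.INTER_CUBIC))
E
python3 - <<'E'
from h import *
d=pickle.load(open("f0.pkl","rb"))
crop(d["top"],190,120,350,240,5,"pics/topc.png")
crop(d["side"],190,160,350,280,5,"pics/sidec.png")
E
```

```text
(no output)
```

View pics/topc.png

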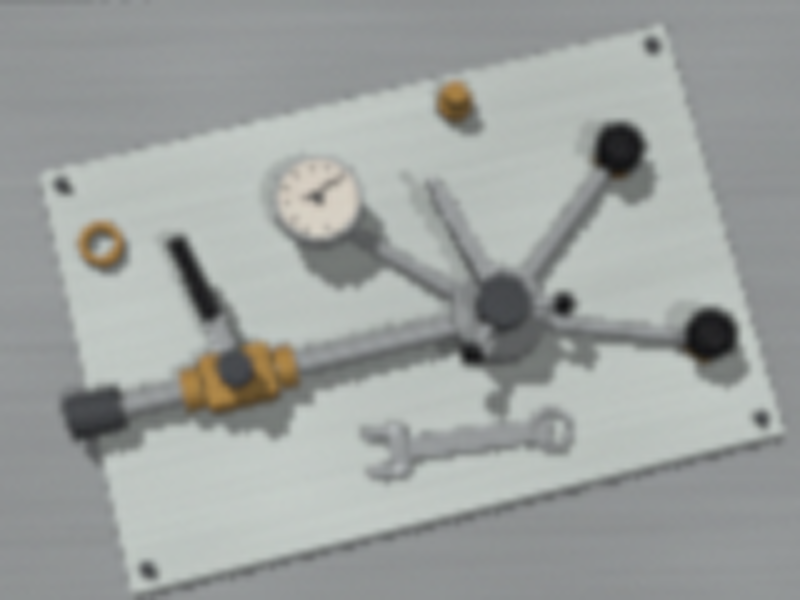

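View pics/sidec.png

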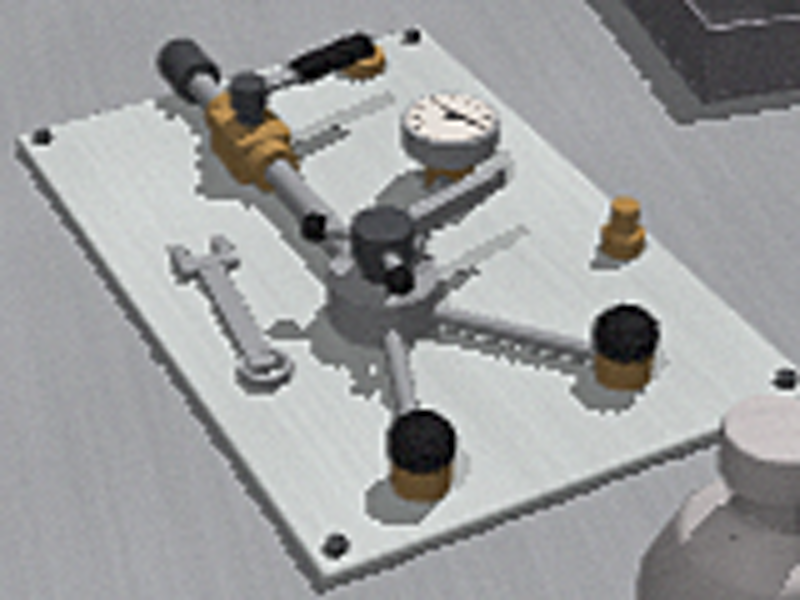

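```bash
cat >> h.py <<'E'
from scipy.optimize import least_squares
f=pickle.load(open("f0.pkl","rb"))["top"]
def P(U,V,z): return ray(f,190+(U+.5)/5-.5,120+(V+.5)/5-.5,z)[:2]
a=np.radians([45,-50,-110])
M=np.array([[.19,.3],[.19,-.18],[-.13,-.18],[-.13,.3]]+[[.15*np.cos(t),.15*np.sin(t)] for t in a])
W=np.array([P(42,175,.01),P(660,25,.01),P(783,437,.01),P(135,595,.01),P(318,199,.06),P(619,149,.054),P(710,333,.054)])
def T(p,m): 
    c,s=np.cos(p[2]),np.sin(p[2]); return np.asarray(m)@np.array([[c,s],[-s,c]])+p[:2]
r=least_squares(lambda p:(T(p,M)-W).ravel(),[.5,-.1,0]); p=r.x
def inv(w): return (np.asarray(w)-p[:2])@np.array([[np.cos(p[2]),-np.sin(p[2])],[np.sin(p[2]),np.cos(p[2])]])
E
python3 - <<'E'
from h import *
print("pose",p,"res mm",(r.fun.reshape(-1,2)*1000).round(1).tolist())
for n,x in dict(hub=P(503,301,.08),tip=P(433,181,.074),ltip=P(176,240,.073),lax=P(238,367,.085),nut=P(102,245,.022),fit=P(455,98,.044),gauge=P(318,199,.06),spL=P(375,455,.015),spR=P(570,430,.015)).items(): print(n,x.round(4),inv(x).round(4))
t=inv(P(433,181,.074));print("sel",np.arctan2(t[1],t[0]),np.hypot(*t))
t=inv(P(176,240,.073))-[0,.19];print("lev",np.arctan2(t[1],t[0]),np.hypot(*t))
E
```

```text
pose [ 0.54643645 -0.10780636  0.21909275] res mm [[0.8, 4.8], [-0.5, -3.0], [-0.3, -1.9], [-2.8, 4.3], [-1.3, 1.2], [3.8, -2.2], [0.2, -3.2]]
hub [ 0.5471 -0.108 ] [ 0.0006 -0.0004]
tip [ 0.6352 -0.0631] [0.0964 0.0244]
ltip [0.5972 0.1163] [0.0983 0.2077]
lax [0.5043 0.0733] [-0.0018  0.1859]
nut [0.6084 0.1752] [0.122  0.2628]
fit [ 0.706  -0.0822] [ 0.1613 -0.0097]
gauge [0.6282 0.0176] [0.107  0.1046]
spL [ 0.4519 -0.0186] [-0.0729  0.1077]
spR [ 0.4667 -0.1577] [-0.0887 -0.0314]
sel 0.24792838192340183 0.09940591520588109
lev 0.17798076694221074 0.09985088021304069
```

```bash
cat >> h.py <<'E'
from bench import monitor
from scipy.spatial.transform import Rotation as Ro
def pt(axis_y,phi,rr,off):  # manifold-> world, yaw of tool x = push direction
    m=[rr*np.cos(phi)+off*np.sin(phi), axis_y+rr*np.sin(phi)-off*np.cos(phi)]
    return *T(p,m), phi+np.pi/2+p[2]
def rows(L):
    s=monitor.read_state();R=Ro.from_quat(s["orientation"]).as_matrix();c=s["eef_pos"]
    y0=np.arctan2(R[1,0],R[0,0]);print("at",c.round(4),"yaw",np.degrees(y0).round(1))
    for x,y,z,yaw in L:
        print((R.T@([x,y,z]-c)*1000).round(1).tolist(),"rz",round(float(-((yaw-y0+np.pi)%(2*np.pi)-np.pi)),3),"w",round(float(x),3),round(float(y),3))
E
python3 - <<'E'
from h import *
x,y,w=pt(0,-.12,.072,.017); rows([(x,y,.231,w)])
E
```

```text
at [0.2195 0.5581 0.2306] yaw 158.5
[-619.9, -482.3, 0.0] rz 1.097 w 0.62 -0.118
```

Request:
drive_tool(
  targets=[
    {"xyz":[-310,-241,0],"angular":[0,0,0.55],"fingers":0},
    {"xyz":[-310,-241,0],"angular":[0,0,0.55],"fingers":0},
    {"xyz":[-310,-241,0],"angular":[0,0,0.55],"fingers":0},
    {"xyz":[-310,-241,0],"angular":[0,0,0.55],"fingers":0},
    {"xyz":[-310,-241,0],"angular":[0,0,0.55],"fingers":0},
    {"xyz":[-310,-241,0],"angular":[0,0,0.55],"fingers":0},
    {"xyz":[-310,-241,0],"angular":[0,0,0.55],"fingers":0},
    {"xyz":[-310,-241,0],"angular":[0,0,0.55],"fingers":0},
    {"xyz":[-310,-241,0],"angular":[0,0,0.55],"fingers":0},
    {"xyz":[-310,-241,0],"angular":[0,0,0.55],"fingers":0},
    {"xyz":[-310,-241,0],"angular":[0,0,0.55],"fingers":0},
    {"xyz":[-310,-241,0],"angular":[0,0,0.55],"fingers":0},
  ],
)

```text
time: 1.3
eef_pos: [0.4193, 0.2216, 0.2313]
orientation: [0.445, 0.895, 0.0, -0.0]
force: [-0.6, 0.1, 0.4]
finger_gap: 0.0002
grasp_force: 0.0
```

Run:
```python
from h import *
x,y,w=pt(0,-.12,.072,.017); rows([(x,y,.231,w)])
```

```text
at [0.4193 0.2216 0.2313] yaw 127.1
[-391.5, -44.9, 0.2] rz 0.549 w 0.62 -0.118
```

Request:
drive_tool(
  targets=[
    {"xyz":[-391.5,-45,0],"angular":[0,0,0.549],"fingers":0},
    {"xyz":[-391.5,-45,0],"angular":[0,0,0.549],"fingers":0},
    {"xyz":[-391.5,-45,0],"angular":[0,0,0.549],"fingers":0},
    {"xyz":[-391.5,-45,0],"angular":[0,0,0.549],"fingers":0},
    {"xyz":[-391.5,-45,0],"angular":[0,0,0.549],"fingers":0},
    {"xyz":[-391.5,-45,0],"angular":[0,0,0.549],"fingers":0},
    {"xyz":[-391.5,-45,0],"angular":[0,0,0.549],"fingers":0},
    {"xyz":[-391.5,-45,0],"angular":[0,0,0.549],"fingers":0},
    {"xyz":[-391.5,-45,0],"angular":[0,0,0.549],"fingers":0},
    {"xyz":[-391.5,-45,0],"angular":[0,0,0.549],"fingers":0},
    {"xyz":[-391.5,-45,0],"angular":[0,0,0.549],"fingers":0},
    {"xyz":[-391.5,-45,0],"angular":[0,0,0.549],"fingers":0},
  ],
)

```text
time: 2.5
eef_pos: [0.6196, -0.1174, 0.2319]
orientation: [0.671, 0.741, 0.0, 0.0]
force: [-0.3, 0.4, 0.1]
finger_gap: 0.0004
grasp_force: 0.0
```

Run:
```python
from h import *
from bench import grab_frame
x,y,w=pt(0,-.12,.072,.017); rows([(x,y,.05,w)])
crop(grab_frame("side"),190,120,350,240,5,"pics/s1.png")
```

```text
at [ 0.6196 -0.1174  0.2319] yaw 95.7
[-0.2, 0.1, 181.9] rz -0.0 w 0.62 -0.118
```

View pics/s1.png

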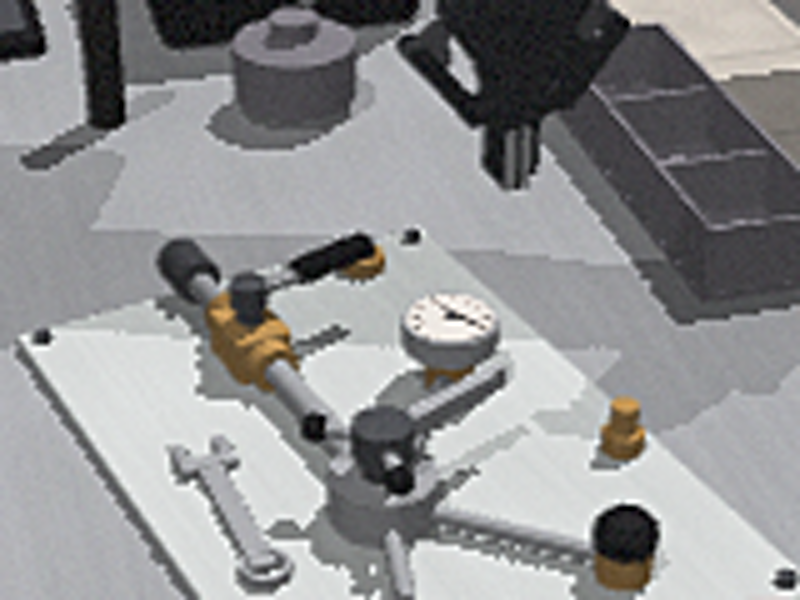

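Request:
drive_tool(
  targets=[
    {"xyz":[0,0,40],"angular":[0,0,0],"fingers":0},
    {"xyz":[0,0,80],"angular":[0,0,0],"fingers":0},
    {"xyz":[0,0,110],"angular":[0,0,0],"fingers":0},
    {"xyz":[0,0,135],"angular":[0,0,0],"fingers":0},
    {"xyz":[0,0,155],"angular":[0,0,0],"fingers":0},
    {"xyz":[0,0,170],"angular":[0,0,0],"fingers":0},
    {"xyz":[0,0,182],"angular":[0,0,0],"fingers":0},
    {"xyz":[0,0,182],"angular":[0,0,0],"fingers":0},
  ],
)

```text
time: 3.35
eef_pos: [0.6188, -0.1184, 0.048]
orientation: [0.672, 0.741, -0.0, -0.001]
force: [-0.6, -0.1, 0.6]
finger_gap: 0.0002
grasp_force: 0.0
```

Run:
```python
from h import *
L=[]
for ph in np.linspace(-.05,.76,12):
    x,y,w=pt(0,ph,.072,.017); L.append((x,y,.05,w))
rows(L)
```

```text
at [ 0.6188 -0.1184  0.048 ] yaw 95.6
[5.8, 2.0, -2.0] rz -0.072 w 0.62 -0.112
[11.2, 2.7, -2.0] rz -0.145 w 0.62 -0.107
[16.7, 2.9, -2.0] rz -0.219 w 0.62 -0.102
[22.1, 2.8, -2.0] rz -0.293 w 0.619 -0.096
[27.5, 2.3, -2.0] rz -0.366 w 0.618 -0.091
[32.9, 1.3, -2.0] rz -0.44 w 0.617 -0.086
[38.2, 0.0, -2.0] rz -0.514 w 0.615 -0.08
[43.4, -1.7, -2.0] rz -0.587 w 0.613 -0.075
[48.4, -3.8, -2.0] rz -0.661 w 0.61 -0.071
[53.3, -6.2, -2.0] rz -0.734 w 0.607 -0.066
[57.9, -9.0, -2.0] rz -0.808 w 0.604 -0.062
[62.4, -12.1, -1.9] rz -0.882 w 0.601 -0.058
```

Request:
drive_tool(
  targets=[
    {"xyz":[5.8,2,0],"angular":[0,0,-0.072],"fingers":0},
    {"xyz":[11.2,2.7,0],"angular":[0,0,-0.145],"fingers":0},
    {"xyz":[16.7,2.9,0],"angular":[0,0,-0.219],"fingers":0},
    {"xyz":[19.5,2.8,0],"angular":[0,0,-0.256],"fingers":0},
    {"xyz":[22.1,2.8,0],"angular":[0,0,-0.293],"fingers":0},
    {"xyz":[24.8,2.6,0],"angular":[0,0,-0.33],"fingers":0},
    {"xyz":[27.5,2.3,0],"angular":[0,0,-0.366],"fingers":0},
    {"xyz":[30.2,1.8,0],"angular":[0,0,-0.403],"fingers":0},
    {"xyz":[32.9,1.3,0],"angular":[0,0,-0.44],"fingers":0},
    {"xyz":[35.5,0.7,0],"angular":[0,0,-0.477],"fingers":0},
    {"xyz":[38.2,0,0],"angular":[0,0,-0.514],"fingers":0},
  ],
)

```text
time: 4.45
eef_pos: [0.6172, -0.0817, 0.0509]
orientation: [0.461, 0.887, -0.0, 0.002]
force: [1.6, -2.3, -2.2]
finger_gap: 0.0
grasp_force: 1.6
```

Run:
```python
from h import *
L=[]
for ph in np.linspace(.42,.75,10):
    x,y,w=pt(0,ph,.072,.017); L.append((x,y,.048,w))
rows(L); print(monitor.read_state()["force"])
```

```text
at [ 0.6172 -0.0817  0.0509] yaw 125.1
[4.3, -0.5, 2.9] rz -0.027 w 0.614 -0.079
[7.0, 0.0, 2.9] rz -0.064 w 0.613 -0.076
[9.6, 0.4, 2.9] rz -0.1 w 0.612 -0.074
[12.3, 0.7, 2.9] rz -0.137 w 0.611 -0.071
[15.0, 0.9, 2.9] rz -0.174 w 0.609 -0.069
[17.8, 1.1, 2.9] rz -0.21 w 0.608 -0.067
[20.5, 1.1, 2.9] rz -0.247 w 0.606 -0.064
[23.2, 1.0, 2.9] rz -0.284 w 0.605 -0.062
[25.9, 0.8, 2.9] rz -0.32 w 0.603 -0.06
[28.6, 0.5, 2.8] rz -0.357 w 0.601 -0.058
[ 1.57745511 -2.3251146  -2.24044872]
```

Request:
drive_tool(
  targets=[
    {"xyz":[2.7,0,0],"angular":[0,0,-0.037],"fingers":0},
    {"xyz":[5.4,0.4,0],"angular":[0,0,-0.074],"fingers":0},
    {"xyz":[8,0.7,0],"angular":[0,0,-0.11],"fingers":0},
    {"xyz":[10.7,0.9,0],"angular":[0,0,-0.147],"fingers":0},
    {"xyz":[13.4,1,0],"angular":[0,0,-0.184],"fingers":0},
    {"xyz":[16.2,1.1,0],"angular":[0,0,-0.22],"fingers":0},
    {"xyz":[18.9,1.1,0],"angular":[0,0,-0.257],"fingers":0},
    {"xyz":[21.6,1,0],"angular":[0,0,-0.294],"fingers":0},
    {"xyz":[24.3,0.8,0],"angular":[0,0,-0.33],"fingers":0},
    {"xyz":[26,0.7,0],"angular":[0,0,-0.345],"fingers":0},
    {"xyz":[27,0.5,0],"angular":[0,0,-0.357],"fingers":0},
    {"xyz":[27,0.5,0],"angular":[0,0,-0.357],"fingers":0},
  ],
)

```text
time: 5.65
eef_pos: [0.6018, -0.059, 0.0505]
orientation: [0.297, 0.955, -0.0, 0.001]
force: [2.1, -1.8, 2.0]
finger_gap: 0.0002
grasp_force: 1.8
```

Run:
```python
from h import *
from bench import grab_frame
s=monitor.read_state();print(s["force"],inv(s["eef_pos"][:2]))
x,y,w=pt(0,.75,.072,.017); rows([(x,y,.05,w)])
g=grab_frame("side");crop(g,190,160,350,280,5,"pics/s2.png");pickle.dump(g,open("s2.pkl","wb"))
for ph in (.65,.75,.785,.85):
  q=proj(g,[*T(p,[.102*np.cos(ph),.102*np.sin(ph)]),.074]);print(ph,((q-[190,160])*5+2).round())
```

```text
[ 2.11632928 -1.79513763  2.0017073 ] [0.06461907 0.03564778]
at [ 0.6018 -0.059   0.0505] yaw 145.5
[1.0, 0.4, 0.5] rz -0.001 w 0.601 -0.058
0.65 [451. 141.]
0.75 [436. 137.]
0.785 [430. 137.]
0.85 [420. 135.]
```

View pics/s2.png

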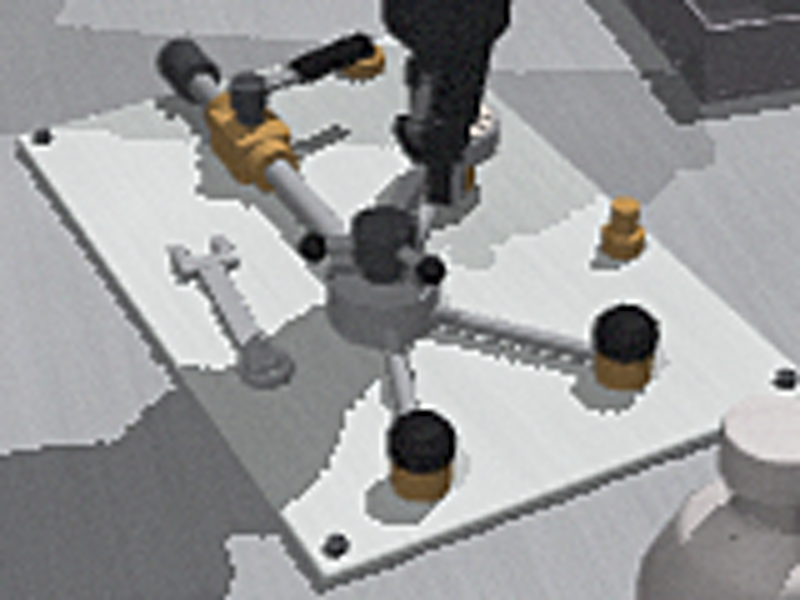

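Run:
```python
from h import *
g=pickle.load(open("s2.pkl","rb"));g0=pickle.load(open("f0.pkl","rb"))["side"]
for gg,U,V,o in((g,431,270,120),(g,313,246,-120),(g,381,214,0),(g0,398,278,120),(g0,315,226,-120)):
    m=inv(ray(gg,190+(U+.5)/5-.5,160+(V+.5)/5-.5,.066 if o else .088)[:2]);print(m.round(4),np.hypot(*m),(np.arctan2(m[1],m[0])+np.radians(o)))
```

```text
[ 0.0098 -0.0415] 0.042606716772822 0.7562584733820037
[-0.0397  0.0119] 0.041467010108606754 0.755666931811962
[-0.0038 -0.0059] 0.007055300773097486 -2.1432224630550207
[-0.0106 -0.0393] 0.040649225197531044 0.26105246571684315
[-0.0297  0.0296] 0.041926770736617394 0.2638799221247101
```

Request:
drive_tool(
  targets=[
    {"xyz":[1.2,0,0],"angular":[0,0,-0.015],"fingers":0},
    {"xyz":[2.4,0,0],"angular":[0,0,-0.03],"fingers":0},
    {"xyz":[2.4,0,0],"angular":[0,0,-0.03],"fingers":0},
    {"xyz":[-5,0,0],"angular":[0,0,0],"fingers":0},
    {"xyz":[-20,0,0],"angular":[0,0,0],"fingers":0},
    {"xyz":[-20,0,-30],"angular":[0,0,0],"fingers":0},
    {"xyz":[-20,0,-80],"angular":[0,0,0],"fingers":0},
    {"xyz":[-20,0,-100],"angular":[0,0,0],"fingers":0},
    {"xyz":[-20,0,-100],"angular":[0,0,0],"fingers":0},
  ],
)

```text
time: 6.6
eef_pos: [0.6189, -0.0706, 0.1528]
orientation: [0.298, 0.955, 0.0, 0.002]
force: [1.3, -0.9, 0.3]
finger_gap: -0.0006
grasp_force: 0.0
```

Run:
```python
from h import *
L=[]
ph=.178-.4
x,y,w=pt(.19,ph,.072,.019); rows([(x,y,.15,w)]); print(inv([x,y]))
```

```text
at [ 0.6189 -0.0706  0.1528] yaw 145.4
[107.8, 82.5, 2.5] rz 0.969 w 0.577 0.058
[0.06604961 0.15561325]
```

Request:
drive_tool(
  targets=[
    {"xyz":[20,15,0],"angular":[0,0,0.14],"fingers":0},
    {"xyz":[45,34,0],"angular":[0,0,0.28],"fingers":0},
    {"xyz":[75,57,0],"angular":[0,0,0.42],"fingers":0},
    {"xyz":[95,73,0],"angular":[0,0,0.56],"fingers":0},
    {"xyz":[107,82,0],"angular":[0,0,0.7],"fingers":0},
    {"xyz":[108,82.5,0],"angular":[0,0,0.84],"fingers":0},
    {"xyz":[108,82.5,0],"angular":[0,0,0.97],"fingers":0},
    {"xyz":[108,82.5,0],"angular":[0,0,0.97],"fingers":0},
    {"xyz":[108,82.5,0],"angular":[0,0,0.97],"fingers":0},
  ],
)

```text
time: 7.5
eef_pos: [0.5745, 0.0592, 0.148]
orientation: [0.707, 0.707, -0.001, -0.001]
force: [0.2, 0.1, -0.3]
finger_gap: -0.0002
grasp_force: 0.0
```

Run:
```python
from h import *
from bench import grab_frame
x,y,w=pt(.19,.178-.4,.072,.019); rows([(x,y,.052,w)])
crop(grab_frame("side"),190,160,350,280,5,"pics/s3.png")
crop(grab_frame("top"),190,120,350,240,5,"pics/t3.png")
```

```text
at [0.5745 0.0592 0.148 ] yaw 90.1
[-0.7, 2.8, 96.0] rz 0.004 w 0.577 0.058
```

View pics/s3.png

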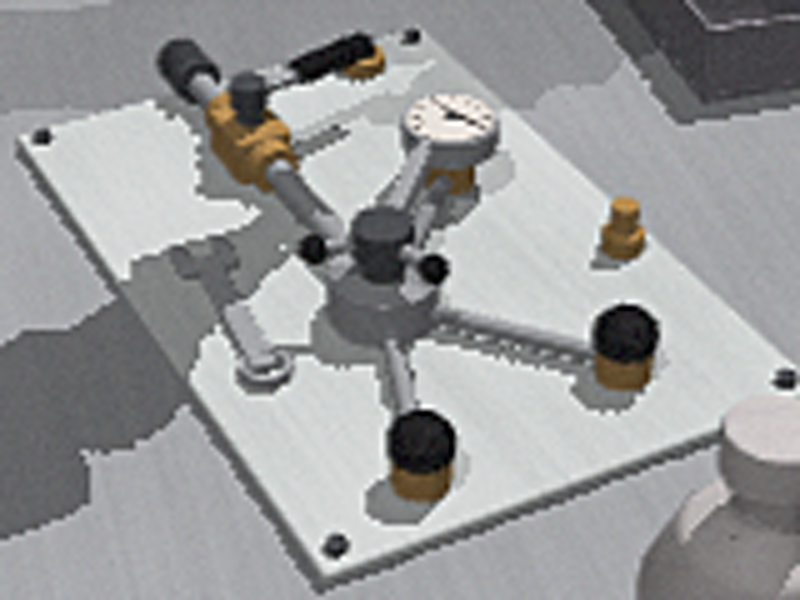

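Request:
drive_tool(
  targets=[
    {"xyz":[0,2,30],"angular":[0,0,0],"fingers":0},
    {"xyz":[0,2,55],"angular":[0,0,0],"fingers":0},
    {"xyz":[0,2,75],"angular":[0,0,0],"fingers":0},
    {"xyz":[0,2,90],"angular":[0,0,0],"fingers":0},
    {"xyz":[0,2,96],"angular":[0,0,0],"fingers":0},
    {"xyz":[0,2,96],"angular":[0,0,0],"fingers":0},
  ],
)

```text
time: 8.2
eef_pos: [0.5768, 0.0592, 0.0527]
orientation: [0.708, 0.707, -0.0, -0.0]
force: [-0.3, 0.5, 0.5]
finger_gap: -0.0003
grasp_force: 0.0
```

Run:
```python
from h import *
L=[]
for ph in np.linspace(-.12,.8,12):
    x,y,w=pt(.19,ph,.072,.019); L.append((x,y,.052,w))
rows(L)
```

```text
at [0.5768 0.0592 0.0527] yaw 89.9
[6.7, 1.9, 0.7] rz -0.101 w 0.579 0.066
[12.9, 2.6, 0.7] rz -0.184 w 0.579 0.072
[19.1, 2.8, 0.8] rz -0.268 w 0.58 0.078
[25.3, 2.5, 0.8] rz -0.352 w 0.579 0.084
[31.5, 1.6, 0.8] rz -0.435 w 0.578 0.091
[37.6, 0.3, 0.8] rz -0.519 w 0.577 0.097
[43.5, -1.6, 0.8] rz -0.602 w 0.575 0.103
[49.3, -3.9, 0.8] rz -0.686 w 0.573 0.108
[54.8, -6.7, 0.8] rz -0.77 w 0.57 0.114
[60.1, -10.0, 0.8] rz -0.853 w 0.567 0.119
[65.1, -13.7, 0.8] rz -0.937 w 0.563 0.124
[69.8, -17.8, 0.8] rz -1.021 w 0.559 0.129
```

Request:
drive_tool(
  targets=[
    {"xyz":[6.7,1.9,0],"angular":[0,0,-0.101],"fingers":0},
    {"xyz":[12.9,2.6,0],"angular":[0,0,-0.184],"fingers":0},
    {"xyz":[16,2.7,0],"angular":[0,0,-0.226],"fingers":0},
    {"xyz":[19.1,2.8,0],"angular":[0,0,-0.268],"fingers":0},
    {"xyz":[22.2,2.7,0],"angular":[0,0,-0.31],"fingers":0},
    {"xyz":[25.3,2.5,0],"angular":[0,0,-0.352],"fingers":0},
    {"xyz":[28.4,2,0],"angular":[0,0,-0.393],"fingers":0},
    {"xyz":[31.5,1.6,0],"angular":[0,0,-0.435],"fingers":0},
    {"xyz":[34.6,1,0],"angular":[0,0,-0.477],"fingers":0},
    {"xyz":[37.6,0.3,0],"angular":[0,0,-0.519],"fingers":0},
    {"xyz":[40.6,-0.6,0],"angular":[0,0,-0.56],"fingers":0},
    {"xyz":[43.5,-1.6,0],"angular":[0,0,-0.602],"fingers":0},
  ],
)

```text
time: 9.4
eef_pos: [0.577, 0.1021, 0.055]
orientation: [0.466, 0.885, 0.0, 0.002]
force: [1.0, -3.2, -1.5]
finger_gap: -0.0002
grasp_force: 1.8
```

Run:
```python
from h import *
L=[]
for ph in np.linspace(.42,1.02,12):
    x,y,w=pt(.19,ph,.072,.019); L.append((x,y,.052,w))
rows(L);print(monitor.read_state()["force"])
```

```text
at [0.577  0.1021 0.055 ] yaw 124.5
[4.2, -0.4, 3.0] rz -0.038 w 0.574 0.105
[8.2, 0.4, 3.0] rz -0.092 w 0.573 0.109
[12.2, 0.9, 3.0] rz -0.147 w 0.571 0.113
[16.3, 1.3, 3.0] rz -0.201 w 0.569 0.116
[20.4, 1.4, 2.9] rz -0.256 w 0.567 0.12
[24.4, 1.3, 2.9] rz -0.31 w 0.564 0.123
[28.5, 1.0, 2.9] rz -0.365 w 0.562 0.126
[32.5, 0.4, 2.9] rz -0.419 w 0.559 0.129
[36.5, -0.4, 2.9] rz -0.474 w 0.556 0.132
[40.4, -1.3, 2.9] rz -0.528 w 0.553 0.135
[44.3, -2.5, 2.9] rz -0.583 w 0.55 0.137
[48.1, -3.9, 2.9] rz -0.638 w 0.547 0.14
[ 1.00908334 -3.21391415 -1.54224188]
```

Request:
drive_tool(
  targets=[
    {"xyz":[4,-0.2,0],"angular":[0,0,-0.045],"fingers":0},
    {"xyz":[8,0.4,0.5],"angular":[0,0,-0.092],"fingers":0},
    {"xyz":[12.2,0.9,1],"angular":[0,0,-0.147],"fingers":0},
    {"xyz":[16.3,1.3,1.5],"angular":[0,0,-0.201],"fingers":0},
    {"xyz":[20.4,1.4,1.5],"angular":[0,0,-0.256],"fingers":0},
    {"xyz":[24.4,1.3,1.5],"angular":[0,0,-0.31],"fingers":0},
    {"xyz":[28.5,1,1.5],"angular":[0,0,-0.365],"fingers":0},
    {"xyz":[32.5,0.4,1.5],"angular":[0,0,-0.419],"fingers":0},
    {"xyz":[36.5,-0.4,1.5],"angular":[0,0,-0.474],"fingers":0},
    {"xyz":[40.4,-1.3,1.5],"angular":[0,0,-0.528],"fingers":0},
    {"xyz":[44.3,-2.5,1.5],"angular":[0,0,-0.583],"fingers":0},
    {"xyz":[48.1,-3.9,1.5],"angular":[0,0,-0.638],"fingers":0},
  ],
)

```text
time: 10.6
eef_pos: [0.5474, 0.1396, 0.0542]
orientation: [0.165, 0.986, -0.0, 0.002]
force: [3.0, -4.2, 1.7]
finger_gap: -0.0003
grasp_force: 2.0
```

Run:
```python
from h import *
L=[]
for ph in np.linspace(1.06,1.5,11):
    x,y,w=pt(.19,ph,.072,.019); L.append((x,y,.052,w))
rows(L);print(monitor.read_state()["force"])
```

```text
at [0.5474 0.1396 0.0542] yaw 161.1
[3.7, 0.4, 2.2] rz -0.039 w 0.544 0.141
[6.9, 1.0, 2.1] rz -0.083 w 0.541 0.143
[10.1, 1.5, 2.1] rz -0.127 w 0.538 0.144
[13.4, 1.9, 2.1] rz -0.171 w 0.535 0.146
[16.7, 2.1, 2.1] rz -0.215 w 0.532 0.147
[19.9, 2.2, 2.1] rz -0.259 w 0.529 0.148
[23.2, 2.1, 2.1] rz -0.303 w 0.526 0.149
[26.5, 1.9, 2.0] rz -0.347 w 0.523 0.15
[29.7, 1.5, 2.0] rz -0.391 w 0.52 0.151
[33.0, 1.0, 2.0] rz -0.435 w 0.517 0.151
[36.2, 0.3, 2.0] rz -0.479 w 0.513 0.152
[ 2.9694994  -4.18030945  1.71340375]
```

Request:
drive_tool(
  targets=[
    {"xyz":[3.5,0.4,0],"angular":[0,0,-0.039],"fingers":0},
    {"xyz":[6.9,1,0],"angular":[0,0,-0.083],"fingers":0},
    {"xyz":[10.1,1.5,0],"angular":[0,0,-0.127],"fingers":0},
    {"xyz":[13.4,1.9,0],"angular":[0,0,-0.171],"fingers":0},
    {"xyz":[16.7,2.1,0],"angular":[0,0,-0.215],"fingers":0},
    {"xyz":[19.9,2.2,0],"angular":[0,0,-0.259],"fingers":0},
    {"xyz":[23.2,2.1,0],"angular":[0,0,-0.303],"fingers":0},
    {"xyz":[26.5,1.9,0],"angular":[0,0,-0.347],"fingers":0},
    {"xyz":[29.7,1.5,0],"angular":[0,0,-0.391],"fingers":0},
    {"xyz":[33,1,0],"angular":[0,0,-0.435],"fingers":0},
    {"xyz":[35,0.5,0],"angular":[0,0,-0.465],"fingers":0},
    {"xyz":[35,0.5,0],"angular":[0,0,-0.465],"fingers":0},
  ],
)

```text
time: 11.8
eef_pos: [0.5138, 0.1522, 0.0535]
orientation: [-0.066, 0.998, 0.0, 0.002]
force: [3.7, -0.6, 1.8]
finger_gap: 0.0007
grasp_force: 1.9
```

Run:
```python
from h import *
from bench import grab_frame
x,y,w=pt(.19,1.571,.072,.019); rows([(x,y,.052,w)])
g=grab_frame("side");crop(g,190,140,350,260,5,"pics/s4.png")
for ph in (1.4,1.5,1.57,1.64):
  q=proj(g,[*T(p,[.102*np.cos(ph),.19+.102*np.sin(ph)]),.065]);print(ph,((q-[190,140])*5+2).round())
```

```text
at [0.5138 0.1522 0.0535] yaw -172.4
[5.7, 0.7, 1.5] rz -0.087 w 0.508 0.152
1.4 [211. 119.]
1.5 [197. 122.]
1.57 [187. 124.]
1.64 [178. 127.]
```

View pics/s4.png

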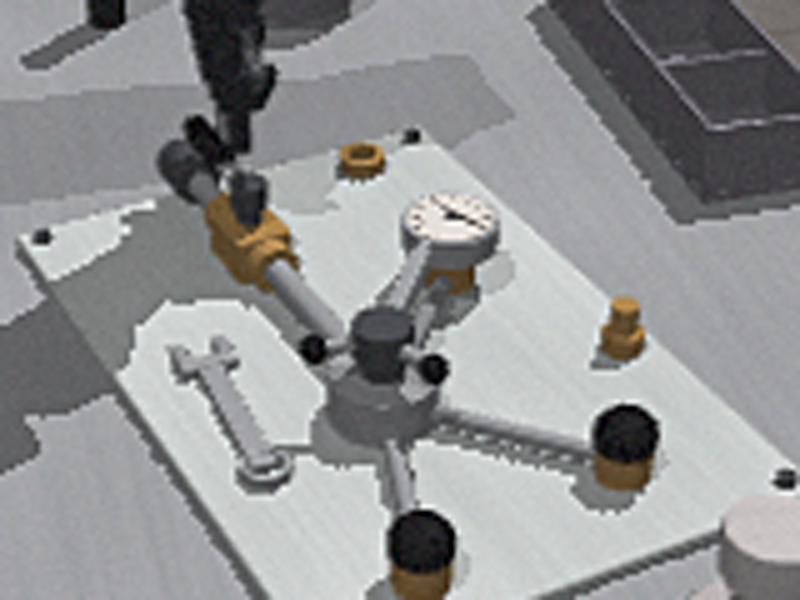

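Request:
drive_tool(
  targets=[
    {"xyz":[1.3,0.2,0],"angular":[0,0,-0.02],"fingers":0},
    {"xyz":[2.6,0.4,0],"angular":[0,0,-0.04],"fingers":0},
    {"xyz":[3.8,0.5,0],"angular":[0,0,-0.06],"fingers":0},
    {"xyz":[3.8,0.5,0],"angular":[0,0,-0.06],"fingers":0},
    {"xyz":[-5,0.5,0],"angular":[0,0,-0.06],"fingers":0},
    {"xyz":[-20,0.5,0],"angular":[0,0,-0.06],"fingers":0},
    {"xyz":[-20,0.5,-40],"angular":[0,0,-0.06],"fingers":0},
    {"xyz":[-20,0.5,-90],"angular":[0,0,-0.06],"fingers":0},
    {"xyz":[-20,0.5,-140],"angular":[0,0,-0.06],"fingers":0},
    {"xyz":[-20,0.5,-180],"angular":[0,0,-0.06],"fingers":0},
    {"xyz":[-20,0.5,-180],"angular":[0,0,-0.06],"fingers":0},
  ],
)

```text
time: 12.95
eef_pos: [0.5343, 0.1554, 0.2376]
orientation: [-0.096, 0.995, -0.0, 0.003]
force: [1.3, 0.4, 0.0]
finger_gap: 0.0002
grasp_force: 0.0
```

Run:
```python
from h import *
from bench import grab_frame
g=grab_frame("side");crop(g,210,160,290,220,10,"pics/s5.png")
for ph in (1.44,1.5,1.57,1.64,1.7):
  for rr in(.04,.102): print(ph,rr,((proj(g,[*T(p,[rr*np.cos(ph),.19+rr*np.sin(ph)]),.073])-[210,160])*10+4.5).round())
print("lax",((proj(g,[*T(p,[0,.19]),.085])-[210,160])*10+4.5).round())
for ph in (.7,.785,.87): print(ph,((proj(g,[*T(p,[.102*np.cos(ph),.102*np.sin(ph)]),.074])-[210,160])*10+4.5).round())
```

```text
1.44 0.04 [261. 105.]
1.44 0.102 [210.  21.]
1.5 0.04 [254. 106.]
1.5 0.102 [193.  24.]
1.57 0.04 [246. 108.]
1.57 0.102 [174.  29.]
1.64 0.04 [239. 110.]
1.64 0.102 [155.  34.]
1.7 0.04 [233. 112.]
1.7 0.102 [140.  39.]
lax [294. 131.]
0.7 [688. 278.]
0.785 [661. 274.]
0.87 [634. 270.]
```

View pics/s5.png

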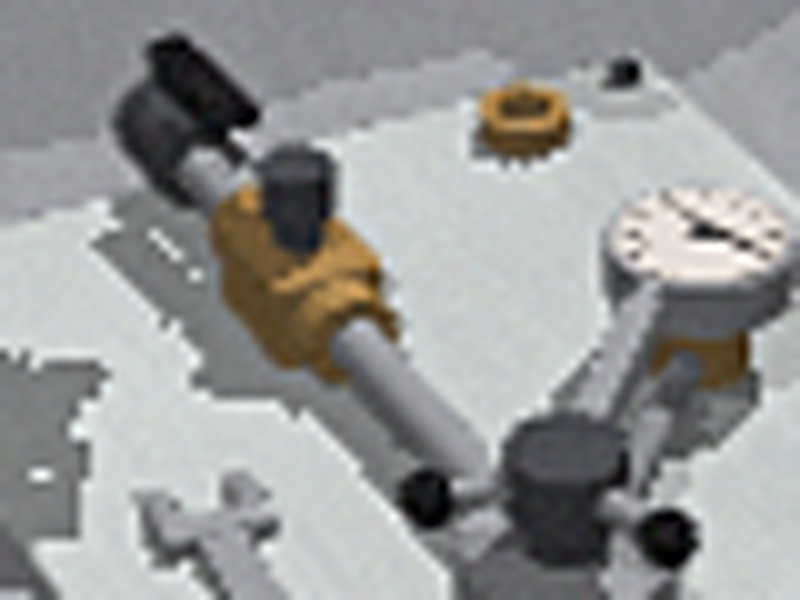

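Request:
drive_tool(
  targets=[
    {"xyz":[70,320,-10],"angular":[0,0,0],"fingers":0},
    {"xyz":[70,320,-10],"angular":[0,0,0],"fingers":0},
    {"xyz":[70,320,-10],"angular":[0,0,0],"fingers":0},
    {"xyz":[70,320,-10],"angular":[0,0,0],"fingers":0},
    {"xyz":[70,320,-10],"angular":[0,0,0],"fingers":0},
    {"xyz":[70,320,-10],"angular":[0,0,0],"fingers":0},
    {"xyz":[70,320,-10],"angular":[0,0,0],"fingers":0},
    {"xyz":[70,320,-10],"angular":[0,0,0],"fingers":0},
    {"xyz":[70,320,-10],"angular":[0,0,0],"fingers":0},
    {"xyz":[70,320,-10],"angular":[0,0,0],"fingers":0},
    {"xyz":[70,320,-10],"angular":[0,0,0],"fingers":0},
  ],
)

```text
time: 14.1
eef_pos: [0.4028, 0.4549, 0.2413]
orientation: [-0.095, 0.995, -0.0, -0.0]
force: [-0.0, -0.2, 0.2]
finger_gap: 0.0
grasp_force: 0.0
```

Run:
```python
from h import *
from bench import grab_frame
g=grab_frame("top");crop(g,190,130,310,220,6.6,"pics/t6.png") if 0 else cv2.imwrite("pics/t6.png",cv2.resize(g["color"][130:220,190:310],(720,540),interpolation=cv2.INTER_CUBIC))
for ph in (1.44,1.57,1.7):
  for rr in(.04,.102): print(ph,rr,((proj(g,[*T(p,[rr*np.cos(ph),.19+rr*np.sin(ph)]),.073])-[190,130])*6+2.5).round())
for rr in (.05,.25): print("pipe",((proj(g,[*T(p,[0,rr]),.036])-[190,130])*6+2.5).round())
for ph in (.7,.785,.87): print(ph,((proj(g,[*T(p,[.102*np.cos(ph),.102*np.sin(ph)]),.074])-[190,130])*6+2.5).round())
```

```text
1.44 0.04 [210. 391.]
1.44 0.102 [101. 403.]
1.57 0.04 [211. 400.]
1.57 0.102 [104. 425.]
1.7 0.04 [214. 408.]
1.7 0.102 [111. 447.]
pipe [515. 339.]
pipe [184. 419.]
0.7 [458. 203.]
0.785 [450. 216.]
0.87 [443. 228.]
```

View pics/t6.png

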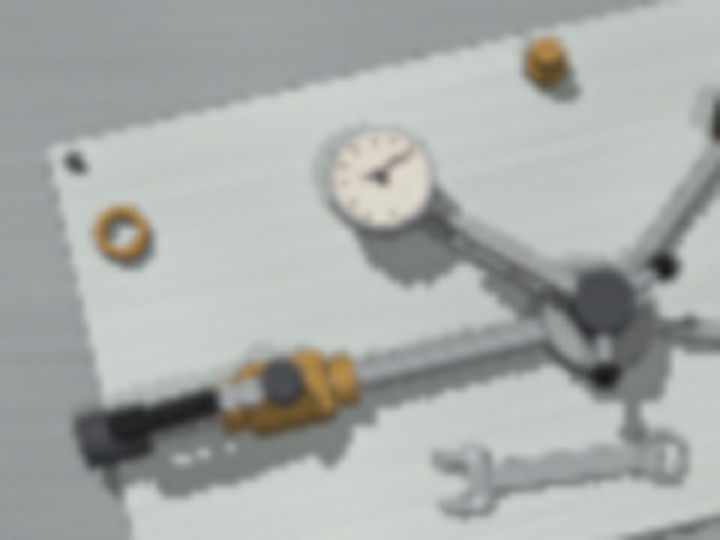

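```bash
python3 -c "
from bench import arm
print(arm.job_done())"
```

```text
the job is handed in; nothing more can be done
None
```

I pushed the selector round to point at the gauge (about 0.78 rad) and then pushed the shut-off lever into line with the inlet pipe (about 1.58 rad). Both angles are read from the camera images and are within tolerance. The arm was clear of everything when I handed the job in, and the hand-in call returned no verdict.

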